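# Fit the carrying handle to the cake printer's plate

### The arm

A 6-joint arm with a two-finger parallel gripper is mounted at the origin on the work surface. World frame = base frame: x ahead of the robot, y to its left, z up, the work surface at z = 0. Lengths are in m, angles in rad, forces in N, time in s.
With the tool pointing down it reaches from about 0.35 to 1 m from the base axis. Payload 7.1 kg.
Tool frame: the origin (TCP) lies between the finger pads; the fingertips stand 22 mm ahead of it and the grasp point (between the pads) lies 3 mm ahead of it; x points along the fingers, y is the direction in which the jaws open and shut, and the axes are right-handed (so a half turn about x gives the same grasp; the last joint's range is limited). The gripper opens to 85 mm and grips with 20 to 120 N. Pads are 22 mm wide; open, the fingers measure 114 mm over their backs; the gripper's body (76 mm by 85 mm) begins 54 mm behind the grasp point. The pads swing forward as they close: fully open they stand 13 mm farther back than shut.
Start: joints at [1.197, 0.423, 1.63, -0, 1.089, -0.019], TCP at [0.217, 0.586, 0.253] pointing down, gripper open.
Joint ranges: [-3, 3], [-0.9, 2.11], [0.09, 2.58], [-1.31, 4.45], [0.11, 2.69], [-2.54, 2.54]. Speed limits (rad/s): [2.39, 2.39, 3.01, 3.14, 3.14, 3.14].

### API

Orientations are given as a rotation vector (axis times angle).
In Python, from rig import manip gives the robot as it stands. The module is installed in compiled form; this text tells all that it offers. Calls block until the motion is done:
- manip.move_to(position, orientation): joint-space move of the TCP to a pose.
- manip.servo_line(position, orientation=None, rate=0.15): straight line of the TCP; orientation=None keeps the orientation; rate is the mean speed in m/s.
- manip.set_joints(angles): joint-space move.
- manip.command_gripper(opening, f_grip=None): finger opening in m; f_grip is the grip in N (None keeps the last); returns when the fingers have stopped.
- manip.hold(seconds).
- manip.solve_ik(position, orientation): joint angles nearest the present ones, or None.
- manip.camera(name): name is "side" or "top" or "wrist"; returns a dict with "image" (420x560x3 uint8, red, green, blue), "fx", "fy", "cx", "cy" (pixels), "cam_to_world" (4x4, takes a point from camera to world coordinates); the wrist camera has in their place "mount" (4x4, takes a point from camera to tool coordinates, whose origin is the TCP and whose axes are the tool frame's). Camera axes: x right, y down, z forward; pixel columns grow to the right and rows downward; lengths in m; the calibration is good to about 2 mm. A picture is of the moment at which its call begins: read the wrist's pose just before it. There is no depth.
A pose or a line that the arm cannot do raises manip.IKError and nothing moves.
- manip.sign_off(): hands the job in, once; it reports no verdict.
Readings, each from a call of its own:
- manip.get_time(): time.
- manip.get_joint_positions(): joint angles.
- manip.get_joint_vel(): joint speeds.
- manip.get_tau(): joint torques, N m.
- manip.get_position(): TCP position.
- manip.get_ee_rot(): TCP orientation.
- manip.get_contact_force(): force on the tool from outside, world axes, zero at the start.
- manip.get_torque(): the same for the moment, N m.
- manip.get_width(): finger opening in m.
Only numpy, scipy, OpenCV 4.12 (cv2) and the standard library are available. Lean on these libraries where they do the work, as an engineer would, in place of code of your own. Each camera call takes 0.05 s, during which the arm holds its last target. There are 200 camera calls.

### The job

The plate of cake slices needs its carrying handle: push the square tube handle along its rail, fully home onto the plate's steel stub, until the spring button pops up through the hole in the tube. Then move away and leave it there. Do not disturb the jar, the mug or the fork.

Things in the scene. Friction and masses are not known exactly. Their poses are not given: they have to be found in the camera images.
- dock: Fixed frame of aluminium bars with a plate (260 x 205 mm, top at 46 mm height) of three cake slices (tops at 91 mm). Origin: on the table under the root of the stub, where it leaves the face of a white bracket (66 mm wide, 64 mm high). y axis: level, away from the plate, along stub and rail; z up. Plate and cakes lie at y -228 to 0, x -130 to 130 mm.
- stub_root (a point): Root of the steel stub, on its axis and on the bracket's face, 34 mm above the table; axes as the dock. The stub is square, 24 x 24 mm, runs 62 mm along +y (the last 8 mm stepped down to 19 mm). When the handle is home, the centre of the tube's mouth is at this point (within 3 mm along y).
- rail_end (a point): Outer end of the channel rail that runs under the stub and handle along the dock's y from 0 to 265 mm: middle of its floor, 16 mm above the table; axes as the dock. Its side lips stand at x = +-19.5 to +-24.5 mm, tops 30 mm above the table. Open on top and at this end.
- button (a joint): Spring button: steel pin of 12 mm diameter on the stub's top side at dock y = 42 mm. 0 = fully out (its top 54 mm above the table, 8 mm above the stub), growing as it is pressed in, up to 0.009 m. 1.5 N starts it, 6 N presses it fully. The tube's flared lip presses it in by 3 to 6 mm as the tube slides over; it springs out through the hole when the tube is home.
- handle: Loose square aluminium tube, 36 mm outside, 28 mm inside, 134 mm long with cap, 0.25 to 0.42 kg, lying in the rail in line with the stub, mouth 5 to 60 mm from the stub's tip. Origin: middle of the underside at the mouth end; y axis from mouth to cap, z up. Hole in the top: 18 x 18 mm, centre 42 mm from the mouth. Sliding it takes 1 to 4 N, over the button under 8 N, then the bracket stops it.
- mouth (a point): Centre of the tube's open mouth, on the tube's axis, 18 mm above its underside (axes as the handle). Over the mouth the tube's top flares up as a lip: its underside is 42 mm above the tube's underside at the mouth and falls to the inner top (32 mm) over 17 mm.
- cap_face (a point): Centre of the flat outer face of the black end cap, to push on: 134 mm along the tube from the mouth, 50 mm above the table while the tube lies in the rail. The cap is 48 mm wide (x), 12 mm thick, and reaches from 33 to 67 mm above the table, clear of the rail lips.
- jar: Bystander: closed jar, 64 mm in diameter, 85 mm tall, origin under its centre.
- mug: Bystander: white mug, 80 mm in diameter, 90 mm tall, handle at its +y side, origin under its centre.
- fork: Bystander: steel table fork lying flat, 192 mm long, 26 mm wide, 5 mm high, along its x axis; origin under its middle.
There are look-alikes about, which are no part of the job. Several things have the shape of the handle; the one meant has the colours described above.

How it is judged:
By the outcome, as a careful person would: the job done as asked, in the order asked, and still so for the second after the job is handed in, with the robot touching nothing.
It also fails if it takes over 35 s, if anything falls off the work surface, if the arm or the gripper's body presses on something with over 40 N, if the wrist force passes 120 N, or if a joint passes its speed limit or range.

## Working session

There is one attempt and no reset: what is moved stays moved. The work goes in short steps, each a Python script; the robot and the scene stay as the last script left them, time stands still between calls to the robot, and variables do not carry over. Pictures are saved under pics/ and viewed, about 8 in all and at most 12, crops included, and the job is handed in when it is done.

```bash
mkdir -p pics; python3 - <<'E'
from rig import manip
import cv2,numpy as np,pickle
for n in("top","side"):
    c=manip.camera(n);pickle.dump(c,open(n+".pkl","wb"));cv2.imwrite(f"pics/{n}0.png",c["image"][:,:,::-1])
    print(n,c["fx"],c["cx"],c["cy"],np.round(c["cam_to_world"],3).tolist())
print(manip.get_time(),manip.get_ee_rot())
E
```

```text
top 413.81771790943327 290.5028463420266 212.74307171906557 [[0.012, -0.993, 0.121, 0.479], [-1.0, -0.014, -0.009, 0.013], [0.01, -0.12, -0.993, 0.857], [0.0, 0.0, 0.0, 1.0]]
side 394.4056489866398 282.4473167257066 210.22902549109577 [[-0.901, -0.304, 0.31, 0.34], [-0.434, 0.659, -0.615, 0.455], [-0.017, -0.688, -0.725, 0.615], [0.0, 0.0, 0.0, 1.0]]
0.1 [ 0.2773327   1.55307999 -0.279548  ]
```

View pics/top0.png

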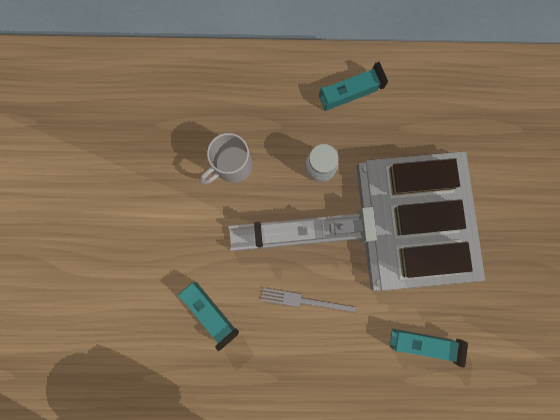

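View pics/side0.png

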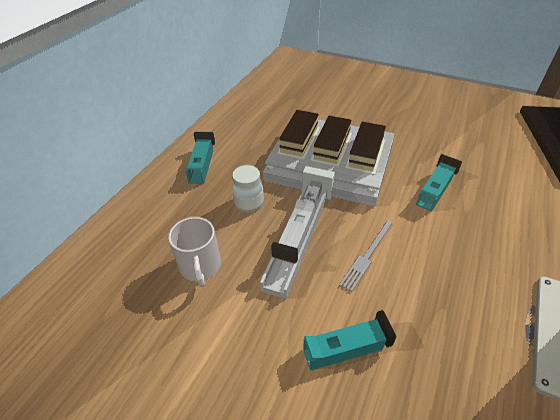

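The top view shows the candidates. The bare aluminium tube with the black cap lies in the rail, with its cap at about (258,234), in line with the bracket at (369,224). Three teal look-alikes are at (352,88), (208,314) and (428,346). The handle meant is aluminium and in the rail, so it's the first. I'll measure the rail line and confirm with a crop.

```bash
cat > h.py <<'E'
import numpy as np,cv2
def cast(c,uv,z,T=None):
    T=c["cam_to_world"] if T is None else T
    d=T[:3,:3]@np.array([(uv[0]-c["cx"])/c["fx"],(uv[1]-c["cy"])/c["fy"],1]);o=T[:3,3]
    return o+d*(z-o[2])/d[2]
def blob(m,box):
    x0,y0,x1,y1=box;k=np.zeros(m.shape,np.uint8);k[y0:y1,x0:x1]=m[y0:y1,x0:x1]
    n,l,s,ce=cv2.connectedComponentsWithStats(k);i=1+np.argmax(s[1:,4])
    p=np.argwhere(l==i)[:,::-1].astype(np.float32)
    return cv2.minAreaRect(p),s[i],ce[i]
E
python3 - <<'E'
import pickle,cv2,numpy as np
from h import *
t=pickle.load(open("top.pkl","rb"));s=pickle.load(open("side.pkl","rb"))
for n,c,b in(("top",t,(245,210,275,260)),("side",s,(260,235,310,270))):
    m=(c["image"].max(2)<60).astype(np.uint8)
    r,st,ce=blob(m,b);print(n,"cap",r,st,cast(c,ce,.067 if n=="top" else .05))
    if n=="top": print(cv2.boxPoints(r).tolist(),[cast(c,q,.067).round(4).tolist() for q in cv2.boxPoints(r)])
im=t["image"]
m=((im.min(2)>165)).astype(np.uint8)
r,st,ce=blob(m,(355,200,385,250));print("bracket",r,[cast(t,q,.064).round(4).tolist() for q in cv2.boxPoints(r)])
a=cv2.resize(t["image"][190:270,220:390],None,fx=4.7,fy=4.7,interpolation=2)[:,:800]
b=cv2.resize(s["image"][155:305,240:350],None,fx=1.5,fy=1.5,interpolation=2)
o=np.zeros((a.shape[0]+b.shape[0],800,3),np.uint8);o[:a.shape[0],:a.shape[1]]=a;o[a.shape[0]:,:b.shape[1]]=b
cv2.imwrite("pics/crop1.png",o[:,:,::-1])
E
```

```text
top cap ((258.0000305175781, 234.5), (23.482877731323242, 6.069726943969727), 84.2894058227539) [255 223   8  24 142] [0.53214499 0.06734856 0.067     ]
[[253.81190490722656, 223.1188201904297], [259.8515319824219, 222.5148468017578], [262.18817138671875, 245.8811798095703], [256.1485290527344, 246.4851531982422]] [[0.554, 0.0758, 0.067], [0.5553, 0.0643, 0.067], [0.5107, 0.0589, 0.067], [0.5094, 0.0704, 0.067]]
side cap ((284.2115478515625, 252.05767822265625), (28.32897186279297, 14.559161186218262), 15.255120277404785) [272 242  26  21 386] [0.53338953 0.06827558 0.05      ]Traceback (most recent call last):
  File "<stdin>", line 10, in <module>
  File "h.py", line 8, in blob
    n,l,s,ce=cv2.connectedComponentsWithStats(k);i=1+np.argmax(s[1:,4])
                                                     ~~~~~~~~~^^^^^^^^^
    return _wrapfunc(a, 'argmax', axis=axis, out=out, **kwds)
    return bound(*args, **kwds)
ValueError: attempt to get argmax of an empty sequence
```

```bash
python3 - <<'E'
import pickle,cv2,numpy as np
from h import *
t=pickle.load(open("top.pkl","rb"));s=pickle.load(open("side.pkl","rb"))
im=t["image"];print(im[224,360:382].tolist())
lab=cv2.cvtColor(im,cv2.COLOR_RGB2GRAY)
box=(355,200,385,250);th,_=cv2.threshold(lab[200:250,355:385],0,255,cv2.THRESH_OTSU)
print(th)
r,st,ce=blob((lab>th).astype(np.uint8),box);print("bracket",r,[cast(t,q,.064).round(4).tolist() for q in cv2.boxPoints(r)])
a=cv2.resize(t["image"][190:270,220:390],None,fx=4.7,fy=4.7,interpolation=2)[:,:800]
b=cv2.resize(s["image"][165:300,240:350],None,fx=1.6,fy=1.6,interpolation=2)
o=np.zeros((600,800,3),np.uint8);o[:a.shape[0],:a.shape[1]]=a;o[a.shape[0]:a.shape[0]+b.shape[0],:b.shape[1]]=b
cv2.imwrite("pics/crop1.png",o[:,:,::-1])
E
```

```text
[[98, 96, 96], [97, 95, 95], [82, 83, 79], [74, 74, 70], [125, 127, 120], [158, 162, 153], [159, 162, 154], [159, 162, 154], [159, 162, 154], [159, 162, 154], [159, 162, 155], [160, 163, 156], [160, 163, 155], [159, 163, 155], [161, 164, 156], [118, 117, 115], [114, 113, 112], [114, 113, 112], [113, 112, 111], [114, 114, 112], [113, 112, 111], [113, 112, 111]]
127.0
bracket ((373.6280212402344, 223.15243530273438), (33.57118606567383, 19.104656219482422), 83.6598129272461) [[0.5874, -0.1331, 0.064], [0.592, -0.1701, 0.064], [0.5274, -0.1763, 0.064], [0.5229, -0.1397, 0.064]]
```

View pics/crop1.png

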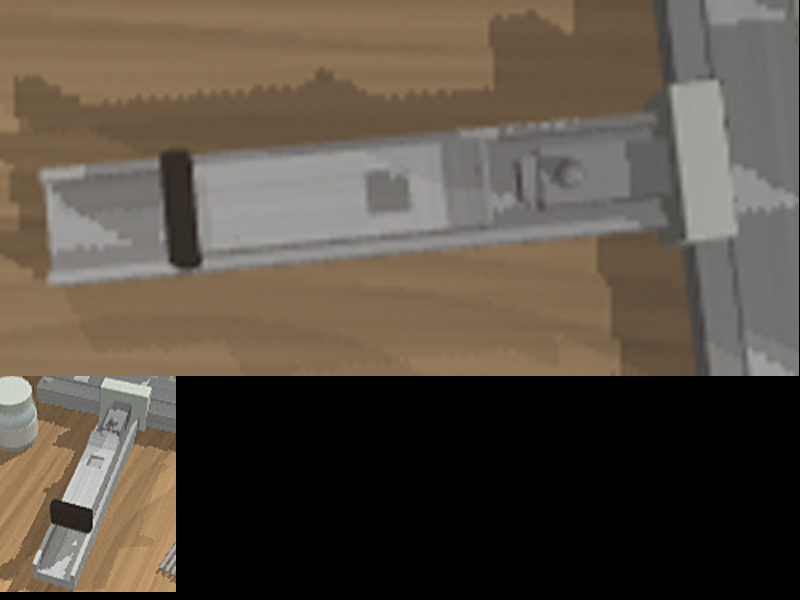

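The crop confirms it: a bare aluminium tube with a black cap and a square hole at crop (388,190), its lip facing the stub and button at (570,172). Cap face is about 211 mm from the bracket face. That gives a 15 mm gap to the stub tip and about 77 mm of travel, both consistent with the description. Now I'll push with closed fingers.

```bash
cat >> h.py <<'E'
from scipy.spatial.transform import Rotation as Rn
B=np.array([.5551,-.1364]); C=np.array([.5317,.0731])
Y=(C-B)/np.linalg.norm(C-B); X=np.array([Y[1],-Y[0]])
def P(y,z,x=0): return np.r_[B+Y*y+X*x,z]
def ori(cur):
    best=None
    for s in(1,-1):
        x=np.array([0,0,-1.]);y=s*np.r_[X,0];R=Rn.from_matrix(np.c_[x,y,np.cross(x,y)])
        a=(R*Rn.from_rotvec(cur).inv()).magnitude()
        if best is None or a<best[0]: best=(a,R.as_rotvec())
    return best[1]
E
python3 - <<'E'
from rig import manip
from h import *
o=ori(manip.get_ee_rot());print(Y,o)
manip.command_gripper(0.0)
manip.move_to(P(.262,.18),o)
manip.servo_line(P(.262,.064),rate=.12)
f0=np.array(manip.get_contact_force());print(f0,manip.get_time(),manip.get_width())
c=manip.camera("side");cv2.imwrite("pics/side1.png",c["image"][:,:,::-1])
E
```

```text
[-0.11100423  0.99381993] [ 1.12687041  1.25974309 -1.12687041]
[-0.6433125   0.32456576  0.94112842] 4.0 -0.00011977108627918848
```

View pics/side1.png

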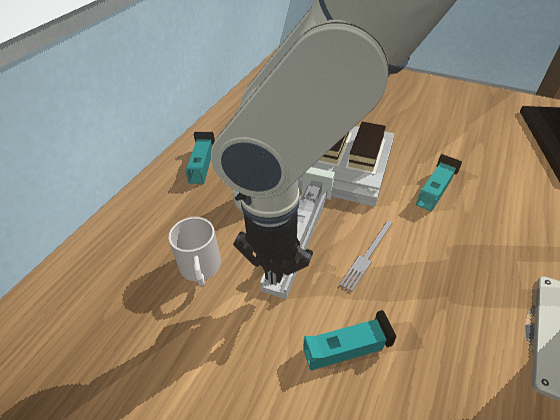

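The fingers are lowered just outside the cap, over the rail's end at (278,280), and clear of the mug and fork. I'll push in small steps and watch the force.

```bash
python3 - <<'E'
from rig import manip
from h import *
f0=np.array(manip.get_contact_force());log=[]
y=.262
while y>.128:
    y-= .004 if y>.165 else .002
    manip.servo_line(P(y,.064),rate=.04)
    f=(np.array(manip.get_contact_force())-f0)[:2]@Y
    log.append((round(y,3),round(float(f),1)))
    if f>16 or (manip.get_time()>20): break
print(log,manip.get_time(),manip.get_position())
c=manip.camera("top");cv2.imwrite("pics/top2.png",c["image"][:,:,::-1])
E
```

```text
[(0.258, -0.1), (0.254, -0.3), (0.25, -0.1), (0.246, -0.3), (0.242, -0.0), (0.238, -0.1), (0.234, 0.8), (0.23, -1.1), (0.226, -0.3), (0.222, 0.7), (0.218, 0.1), (0.214, 0.2), (0.21, 0.4), (0.206, 0.5), (0.202, -0.5), (0.198, 0.6), (0.194, 0.2), (0.19, 0.3), (0.186, 0.8), (0.182, -0.5), (0.178, -0.3), (0.174, 0.9), (0.17, 0.3), (0.166, -0.3), (0.162, -0.6), (0.16, -0.2), (0.158, 0.3), (0.156, 0.5), (0.154, -0.2), (0.152, 0.5), (0.15, -0.1), (0.148, 0.2), (0.146, 2.4), (0.144, 14.4), (0.142, 28.2)] 12.8 [0.53949626 0.00837623 0.06431255]
```

The stop came at TCP y of about 0.146, against an expected 0.145 (134 plus half a pad). I'll back off and check by looking.

```bash
python3 - <<'E'
from rig import manip
from h import *
manip.servo_line(P(.20,.064),rate=.1)
manip.servo_line(P(.20,.2),rate=.2)
manip.move_to(P(.30,.26),ori(manip.get_ee_rot()))
t=manip.camera("top");s=manip.camera("side");print(manip.get_time())
m=(t["image"].max(2)<60).astype(np.uint8)
from h import blob
try:
    r,st,ce=blob(m,(285,205,312,255));print(r);
    for q in cv2.boxPoints(r): w=cast(t,q,.067)[:2]-B; print("dock x,y",(w@X).round(4),(w@Y).round(4))
except Exception as e: print(e)
a=cv2.resize(t["image"][195:265,270:390],None,fx=5,fy=5,interpolation=2)
b=cv2.resize(s["image"][170:260,270:350],None,fx=2.5,fy=2.5,interpolation=2)
o=np.zeros((600,800,3),np.uint8);o[:350,:600]=a;o[350:575,:200]=b
o[350:560,220:500]=cv2.resize(s["image"],(280,210));o[350:560,510:790]=cv2.resize(t["image"],(280,210))
cv2.imwrite("pics/crop3.png",o[:,:,::-1])
E
```

```text
15.0583
((297.2378234863281, 230.14024353027344), (24.184507369995117, 5.963303089141846), 83.6598129272461)
dock x,y 0.0241 0.1356
dock x,y 0.0242 0.1241
dock x,y -0.0222 0.1237
dock x,y -0.0223 0.1351
```

View pics/crop3.png

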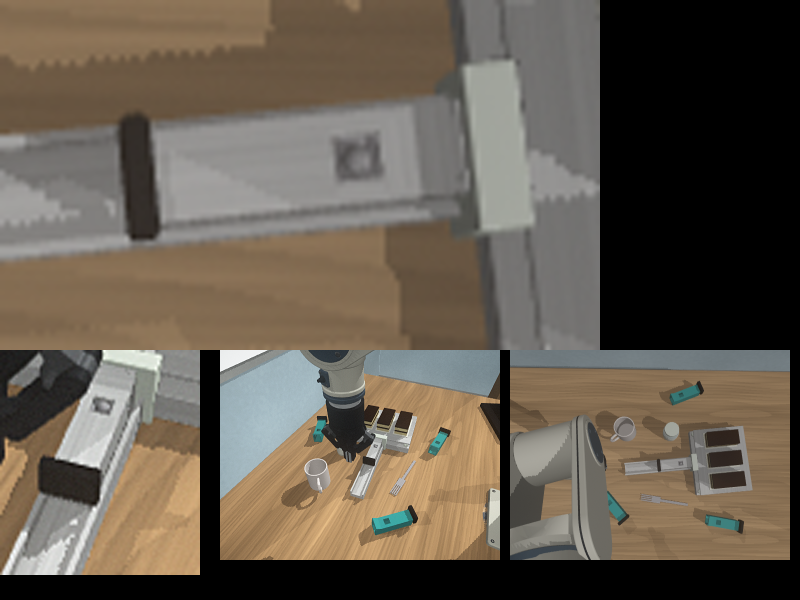

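Cap face is at dock y of 0.135 (home is 0.134 ± 0.003), and the button is centred in the hole at crop (358,158). The jar, mug and fork look unmoved. I'll take one closer wrist view to confirm the pin is up.

```bash
python3 - <<'E'
from rig import manip
from h import *
m=manip.camera("wrist")["mount"];print(np.round(m,3).tolist())
o=ori(manip.get_ee_rot());R=Rn.from_rotvec(o).as_matrix()
# put the hole ~170 mm along the optical axis
T=P(.042,.053)-R@(m[:3,3]+.17*m[:3,2]);print("tcp",T)
T[2]=max(T[2],.16)
w=T[:2]-B;print("dock",w@X,w@Y)
if manip.solve_ik(T,o) is not None: manip.move_to(T,o)
p=np.array(manip.get_position());c=manip.camera("wrist");t=manip.get_time()
W=np.eye(4);W[:3,:3]=Rn.from_rotvec(manip.get_ee_rot()).as_matrix();W[:3,3]=p;W=W@c["mount"]
q=np.linalg.inv(W)@np.r_[P(.042,.053),1];print("px",c["fx"]*q[0]/q[2]+c["cx"],c["fy"]*q[1]/q[2]+c["cy"],t)
cv2.imwrite("pics/wrist4.png",c["image"][:,:,::-1])
E
```

```text
[[-0.001, -0.299, 0.954, -0.121], [1.0, 0.0, 0.001, -0.001], [-0.0, 0.954, 0.299, -0.076], [0.0, 0.0, 0.0, 1.0]]
tcp [ 0.55375639 -0.1198453   0.09383782]
dock 0.000502338490867968 0.01660153516277505
px 279.07475167606805 180.62602984402406 16.3083
```

View pics/wrist4.png

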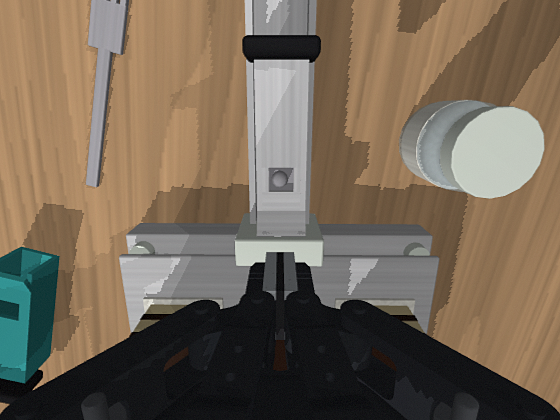

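In the wrist view, the pin shows whole and lit, centred in the hole at (280,179). The mouth is against the bracket and the jar stands. I'll retreat upward and hand in.

```bash
python3 - <<'E'
from rig import manip
p=manip.get_position()
manip.servo_line([p[0],p[1],.28],rate=.15)
manip.hold(.3);print(manip.get_time(),manip.get_contact_force())
manip.sign_off()
E
```

```text
17.5583 [0.24149796 1.05021261 0.63771367]
the job is handed in; nothing more can be done
```

The aluminium handle is home on the stub and the job is handed in, at 17.6 s of the 35 s allowed. I pushed its cap along the rail with closed fingers until the bracket stopped it, with a peak force of about 28 N, then moved clear.

- **Handle position:** after the push, the cap's outer face measured 135 mm from the bracket face. Home is 134 mm, within 3 mm.
- **Spring button:** the side, top and wrist pictures show the pin centred in the hole, and the wrist picture shows the mouth against the bracket. I judged that the pin had popped up from how it looks; I did not measure its height. The force readings, taken between steps, also never showed it being pressed in.
- **Jar, mug and fork:** they looked unmoved in the pictures after the push. I compared them by eye and did not measure their positions.

No check failed or disagreed.

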